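Turn the top leaf of the flooring sample book

ROBOT

A 6-joint arm with a two-finger parallel gripper is mounted at the origin on the work surface. World frame = base frame: x ahead of the robot, y to its left, z up, the work surface at z = 0. Lengths are in m, angles in rad, forces in N, time in s.
With the tool pointing down it reaches from about 0.375 to 0.9 m from the base axis. Payload 3.1 kg.
Tool frame: the origin (TCP) lies where the fingers leave the gripper's body, on its centre line; the fingertips stand 73 mm ahead of it and the grasp point (between the pads) lies 54 mm ahead of it; z points along the fingers, y is the line along which they close (so a half turn about z gives the same grasp; the last joint's range is limited). The gripper opens to 85 mm and grips with 20 to 120 N. Pads are 22 mm wide; open, the fingers measure 114 mm over their backs; the gripper's body (76 mm by 85 mm) begins 54 mm behind the grasp point. The pads swing forward as they close: fully open they stand 13 mm farther back than shut.
Start: joints at [0.94, 0.527, 1.433, -0, 1.181, -0.178], TCP at [0.273, 0.562, 0.304] pointing down, gripper open.
Joint ranges: [-3.08, 3.08], [-0.75, 2.2], [0.22, 2.44], [-1.43, 4.57], [0, 2.65], [-2.85, 2.85]. Speed limits (rad/s): [2.79, 2.79, 3.14, 3.14, 3.14, 3.14].

INTERFACE

Orientations are given as a unit quaternion [x, y, z, w].
In Python, from station import manip gives the robot as it stands.
- The arm moves only by the shell command python3 -m crank 'ROWS' [FORCE]. ROWS is JSON, a list of rows, each an object with "dp": the shift along the tool's x, y, z normalised to -1 to 1, where 1 is 50 cm, a list of three; "delta_rot": the turn, a rotation vector about the tool's x, y, z normalised to -1 to 1, where 1 is 2 pi rad, a list of three; "fingers": the opening, from -1 (shut) to 1 (fully open). A call has 1 to 12 rows; each row shifts and turns the commanded pose from where the row before left it, along the tool's axes as they then stand; what a row does not reach is not made up. A row lasts 1/12 s, in which the tool goes at most 41.7 mm and 7.16 degrees, less where a joint would pass 70% of its speed; a pose out of reach is approached as far as the arm can. A call with a number of a shift or a turn outside -1 to 1 is refused whole. A call with a gripper value outside its range is refused whole. The fingers move at their own pace and stop on an object; FORCE is the grip in N (left out, the last holds). Time passes only in rows, so rows that do not move let the fingers close. It gives the time, the measured TCP pose, the force, the opening and the grip force at its end, in the units of the state.
- manip.sense(): the state, without advancing time (a new reading comes with each control period).
- manip.snapshot(name): name is "side" or "top" or "wrist"; returns (picture, depth): 400x640x3 uint8, red, green, blue; 400x640 float32, m along the optical axis (not along the pixel's ray), 0 where there is no reading.
- manip.camera_model(name): a dict with "fx", "fy", "cx", "cy" (pixels), "k1" (the pictures are not rectified: a ray, as slopes to the right and down, at radius r is drawn at 1 + k1 r^2 times it, then the intrinsics apply), "origin" and "attitude" of the camera in the world. Camera axes: x right, y up, looking along -z (the intrinsics and any distortion apply to the point x, -y, -z); pixel columns grow to the right and rows downward; lengths in m; the calibration is good to about 2 mm. A picture is of the moment at which its call begins: read the wrist's pose just before it. camera_model takes no time and is no camera call; for the wrist camera it gives the pose at the moment of the call.
- manip.sign_off(): hands the job in; it is judged then, once.
The state is a dict: "t": time; "q": joint angles; "qd": joint speeds; "tau": joint torques, N m; "tcp_pos": TCP position; "tool_rot": TCP orientation; "force": force on the tool from outside, world axes, zero at the start; "ft_torque": the same for the moment, N m; "finger_gap": opening from 0.0 (shut) to 1.0 (fully open); "gripper_force": force on a finger pad.
Only numpy, scipy, OpenCV 4.12 (cv2) and the standard library are available. Lean on these libraries where they do the work, as an engineer would, in place of code of your own. Each camera call takes 0.05 s, during which the arm holds its last target. There are 200 camera calls.

TASK

The flooring sample book lies open on the desk with the top leaf of its right-hand pile left slightly raised: put a fingertip under that leaf's tab and push just this one leaf up and over the spine, then press it down until it lies flat on the left-hand pile, so that the next sample shows. Only push and press gently with the outside of the fingers, never pinch the leaf; leave the next leaf lying, and the book and the miniatures and tools around it in their places.

Things in the scene. Friction and masses are not known exactly. Their poses are not given: they have to be found in the camera images.
- top_leaf (a joint): Angle of the leaf to turn: 4 mm white board, 170 mm along the spine, reaching 120 mm from the hinge line, wood-planked upper face; its tab reaches to 148 mm. 0 = flat on the right-hand pile, pi/2 upright, pi = flat on the left-hand pile, where it stops. Starts at 0.12 to 0.42. Stiff hinge: the leaf stays at any angle it is left at; 1 to 2 N at the tab moves it. Mass about 100 g.
- top_leaf_tab (a point): Middle of the outer edge of the top leaf's tab, at half its 4 mm thickness; moves with the leaf. x points from the tab to the hinge line, y along the spine, z out of the planked face. The tab is 48 mm wide, centred here, and sticks 28 mm out past the pile; below it is free space down to the desk, but for the 4 mm thick cover, which ends 16 mm short of the tab's edge.
- spine (a point): Middle of the top leaf's hinge line, 38 mm above the desk, fixed in the book. y runs along the hinge line towards the robot, x level across the spine from the right-hand pile to the left-hand pile (as the robot faces them), z up. The top leaf's tab is centred at y = +50 mm. Both piles (right one with the next leaf) are 36 mm high, reach from 6 to 120 mm from the hinge line and are 170 mm long.
- next_leaf (a joint): Angle of the next leaf, which must stay down: same size as the top leaf and directly under it, upper face tiled, its own tab farther from the robot (centred at y = -50 mm in the spine's frame). 0 = flat on the right-hand pile.
- book: The open book as a whole, loose on the desk, about 1.6 kg; origin on the desk under the middle of the spine, axes as the spine's; cover 264 mm across the spine by 180 mm along it, 4 mm thick. Its x axis points to the robot's left within 0.35 rad.
- vanity: Painted pink miniature vanity, 42 x 95 mm, top at 68 mm, round mirror to 124 mm; origin under its middle. Stands left of the book, about 255 mm from the spine, beside the tray.
- tray: Pewter miniature tray, 44 x 66 x 6 mm with two loop handles (81 mm over these); origin under its middle. Lies left of the book, about 255 mm from the spine, beside the vanity.
- lampshade: Bell-shaped glass lampshade standing on its wide rim, 112 mm across, 88 mm high; origin under its middle.
- spokeshave: Steel spokeshave, 253 mm over its two handles, 40 mm high; origin under its middle, handles along its y axis.
Mind the look-alikes: they are no part of the job. Of the things like the lampshade, leave any that is blue; of the rest the smaller one is meant. Of the things that look like the vanity, the smaller one is meant.

How it is judged:
By the outcome, as a careful person would: the job done as asked, in the order asked, and still so for the second after the job is handed in, with the robot touching nothing.
It also fails if it takes over 48 s, if anything falls off the work surface, if the arm or the gripper's body presses on something with over 40 N, if the wrist force passes 120 N, or if a joint passes its speed limit or range.

## Working session

There is one attempt and no reset: what is moved stays moved. The work goes in short steps, Python scripts to look and compute and a shell command to move; the robot and the scene stay as the last step left them, time stands still between calls to the robot, and variables do not carry over. Pictures are saved under pics/ and viewed, at most 10 in all, crops included, and the job is handed in when it is done.

```bash
ls; mkdir -p pics; cat > h.py <<'E'
import numpy as np,cv2
from station import manip
from scipy.spatial.transform import Rotation as R
def att(m):
    a=np.array(m["attitude"]); return a if a.shape==(3,3) else R.from_quat(a).as_matrix()
def world(m,d):
    h,w=d.shape; v,u=np.mgrid[0:h,0:w].astype(float)
    K=np.array([[m["fx"],0,m["cx"]],[0,m["fy"],m["cy"]],[0,0,1]])
    p=cv2.undistortPoints(np.stack([u.ravel(),v.ravel()],1)[:,None],K,np.array([m["k1"],0,0,0.]))[:,0].reshape(h,w,2)
    P=np.stack([p[...,0]*d,-p[...,1]*d,-d],-1)
    return P@att(m).T+np.array(m["origin"])
def shot(n):
    m=manip.camera_model(n); I,d=manip.snapshot(n); return m,I,d,world(m,d)
E
python3 - <<'E'
from h import *
print(manip.sense())
for n in("top","side"):
    m,I,d,P=shot(n); print(n,m); cv2.imwrite(f"pics/{n}0.png",I[...,::-1]); np.savez(f"{n}0.npz",I=I,d=d,P=P)
E
```

```text
pics
{'t': 0.0, 'q': array([ 9.39508612e-01,  5.28462296e-01,  1.43393277e+00, -1.66742054e-05,
        1.18138518e+00, -1.78510712e-01]), 'qd': array([-1.69679670e-03,  3.27490236e-04,  2.13818317e-03, -2.75598448e-04,
        6.70725242e-05,  1.70943880e-04]), 'tau': array([ 5.92549477e-04, -4.42354703e+01, -1.78025508e+01, -3.36765142e-04,
        8.35447863e-03, -3.06624520e-05]), 'tcp_pos': array([0.27305457, 0.5615611 , 0.30292613]), 'tool_rot': array([ 2.24456422e-01,  9.74483513e-01, -1.00838948e-03, -4.23788116e-04]), 'force': array([-0.25183641,  0.50664609,  0.33913902]), 'ft_torque': array([ 0.02116839,  0.00815898, -0.00041509]), 'gripper_force': 0.0, 'finger_gap': 0.9973784527501398}
top {'fx': 407.45121893415234, 'fy': 407.45121893415234, 'cx': 324.09974449244726, 'cy': 203.51177439632824, 'k1': 0.005950691141592966, 'origin': array([0.46331093, 0.03455352, 1.21222268]), 'attitude': array([ 0.02881222, -0.02924143, -0.69631981,  0.71655671])}
side {'fx': 467.4857017030113, 'fy': 467.4857017030113, 'cx': 321.4298125844669, 'cy': 197.22495373278113, 'k1': -0.1012688708441759, 'origin': array([ 0.08014167, -1.01285555,  1.27265803]), 'attitude': array([ 0.36213422, -0.0761963 , -0.21491434,  0.90380571])}
```

View pics/top0.png

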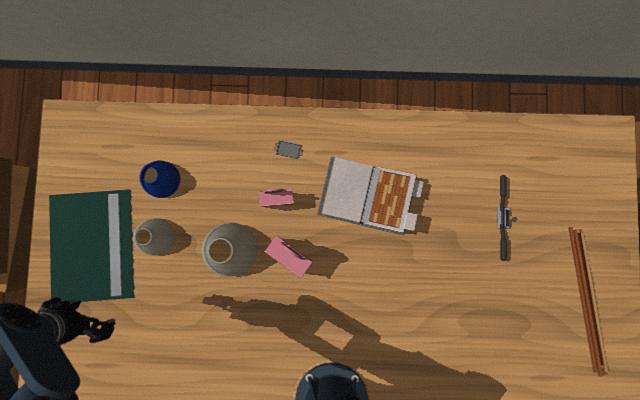

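View pics/side0.png

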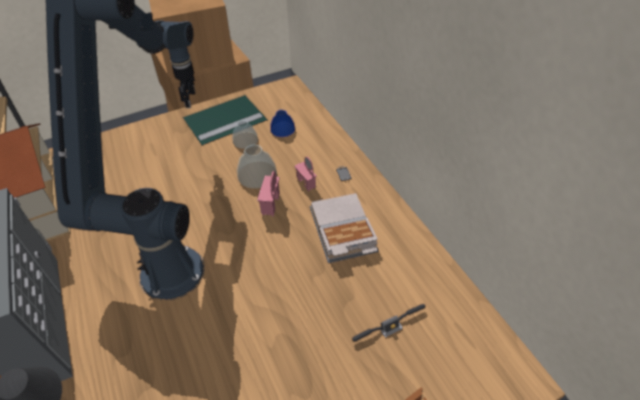

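Top view: the book is at about (370,195), with the planked top leaf right of the spine. The near white tab at (411,221) is its tab, and the far tab at (419,188) is the next leaf's. The pink vanities are at (277,198), smaller and so the one meant, and (288,256). The tray is at (289,149), the spokeshave at (504,217), and the lampshades are at (155,237), (230,250) and (160,179, blue).

```bash
cat > m.py <<'E'
from h import *
z=np.load("top0.npz"); I,d,P=z["I"],z["d"],z["P"]
hsv=cv2.cvtColor(I,cv2.COLOR_RGB2HSV)
x0,x1,y0,y1=305,440,145,245
c=cv2.resize(I[y0:y1,x0:x1],None,fx=5.8,fy=5.8,interpolation=cv2.INTER_CUBIC); cv2.imwrite("pics/crop0.png",c[...,::-1])
# grid of heights
np.set_printoptions(precision=0,suppress=True,linewidth=250)
print(np.arange(x0,x1,5)); 
for v in range(150,242,5): print(v,(P[v,x0:x1:5,2]*1000).round())
S=hsv[...,1]; roi=np.zeros(S.shape,bool); roi[y0:y1,x0:x1]=1
white=roi&(S<45)&(P[...,2]>.028)
n,l,st,ce=cv2.connectedComponentsWithStats(white.astype(np.uint8))
for i in range(1,n):
    if st[i,4]>30:
        q=P[l==i]; print(st[i],ce[i],(q.mean(0)*1000)); r=cv2.minAreaRect((q[:,:2]*1000).astype(np.float32)); print(r,cv2.boxPoints(r))
wood=roi&(S>90)&(P[...,2]>.03)
q=P[wood]; r=cv2.minAreaRect((q[:,:2]*1000).astype(np.float32)); print("wood",wood.sum(),r,cv2.boxPoints(r))
A=np.c_[q[:,:2],np.ones(len(q))]; s=np.linalg.lstsq(A,q[:,2],rcond=None)[0]; np.set_printoptions(precision=3);print(s)
E
python3 m.py
```

```text
[305 310 315 320 325 330 335 340 345 350 355 360 365 370 375 380 385 390 395 400 405 410 415 420 425 430 435]
150 [-3. -3. -5. -4.  1.  0. -4. -1.  1. -1. -2. -1. -2. -1. -6. -0. -4.  0. -6.  1.  1. -3. -2.  1. -2.  3.  1.]
155 [-1. -3. -1. -3. -2. -4.  1. -0. -1. -5. -3. -2.  4. -4.  2. -2. -1. -6. -0.  1. -1. -3.  3.  1. -4. -1. -3.]
160 [-5.  1.  1.  0.  1. -4. 34. 37. 34. -1.  0. -2. -1.  3. -1.  1.  5.  3. -1. -0. -5. -0.  2.  2. -3. -6.  1.]
165 [-0. -2. -2. -3. -1.  8. 34. 39. 35. 38. 34. 38. 34. -4. -2. -1. -5. -2.  1. -1. -3.  0. -3. -0. -0. -2. -2.]
170 [  -2.    0.   -2.    2.   -0.    3.   35.   39.   36.   34. 1212.   32.   32.   36.   42.   39.   48.   48.   45.    2.    1.    0.   -1.    1.   -4.   -3.    2.]
175 [-3. -2. -4. -5. -0.  7. 36. 37. 38. 38. 34. 32. 32. 33. 41. 39. 48. 47. 52. 51. 52. 54. 53. -4.  3. -4.  0.]
180 [-4. -4. -2.  0.  4. 38. 36. 37. 34. 39. 32. 36. 39. 32. 42. 46. 46. 48. 48. 48. 53. 59. 32. -1. -1. -5. -0.]
185 [-3.  2.  3. -2.  5. 34. 37. 31. 33. 34. 34. 38. 37. 35. 38. 49. 51. 46. 50. 51. 58. 53. 34. 35. -1. -1. -4.]
190 [-4.  1. -2.  1.  5.
[... 945 characters left out ...]
 1. -3.  1.  7.  3. 55. 55.  2. -2. -2. -4. -2. -6. -5.]
235 [-3. -5. -0.  0.  4. -4. -0. -2.  1.  3. -5. -3. -0.  1. -0.  2.  0. -4. -4.  6.  1. -1. -4.  4.  2. -1. -3.]
240 [ 3. -1. -3. -3. -6. -1. -6. -1.  1.  2. -4.  1.  2. -9. -1. -4. -3. -6. -1.  0.  3.  2. -1.  3.  0. -1. -2.]
[ 323  158  100   75 3393] [363. 193.] [592. -77.  45.]
((556.2354736328125, -98.87864685058594), (267.25457763671875, 234.44720458984375), 78.72296905517578) [[ 415. -207.]
 [ 645. -253.]
 [ 697.    9.]
 [ 467.   55.]]
wood 1625 ((568.1931762695312, -88.19983673095703), (219.5707550048828, 236.77713012695312), 83.35179901123047) [[ 438. -184.]
 [ 673. -211.]
 [ 698.    7.]
 [ 463.   35.]]
[-0.364  3.232  0.759]
```

View pics/crop0.png

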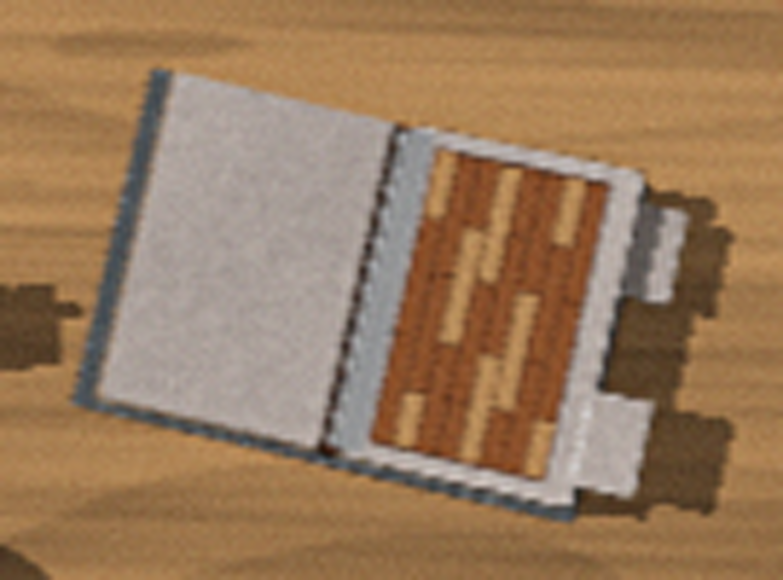

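```bash
cat >> h.py <<'E'
def ray(m,u,v,z):
    K=np.array([[m["fx"],0,m["cx"]],[0,m["fy"],m["cy"]],[0,0,1]])
    p=cv2.undistortPoints(np.array([[[u,v]]],float),K,np.array([m["k1"],0,0,0.]))[0,0]
    d=att(m)@np.array([p[0],-p[1],-1]); o=np.array(m["origin"]); return o+d*(z-o[2])/d[2]
E
cat > m2.py <<'E'
from h import *
np.set_printoptions(precision=4,suppress=True)
m=manip.camera_model("top"); f=lambda a,b,z: ray(m,305+(a+.5)/5.8-.5,145+(b+.5)/5.8-.5,z)
H1,H2=f(408,129,.038),f(335,452,.038); print("hinge",H1,H2,np.linalg.norm(H1-H2))
L1,L2=f(172,72,.036),f(98,402,.036); print("left pile edge",L1,L2)
T1,T2=f(655,402,.059),f(632,495,.059); print("tab",T1,T2,np.linalg.norm(T1-T2))
y=H2-H1; y/=np.linalg.norm(y); x=np.array([-y[1],y[0],0]);
if x[1]<0:x=-x
S=(H1+H2)/2; print("spine",S,"x",x,"y",y,"yaw of x from +Y",np.arctan2(-x[0],x[1]))
for n,p in dict(L1=L1,L2=L2,T1=T1,T2=T2,nt1=f(688,210,.034),nt2=f(668,302,.034),c1=f(645,172,.055),cb=f(75,402,.004),cb2=f(575,520,.004)).items(): print(n,(p-S)@x,(p-S)@y,p)
z=np.load("top0.npz");P=z["P"].reshape(-1,3)
q=P-S; a=-q@x;b=q@y
k=(a>10)&(a<112)&(abs(b)<80)&(q[:,2]>-.01); s=np.polyfit(a[k],q[k,2],1); print("plane",k.sum(),s,np.arctan(s[0]))
k=(a>125)&(a<143)&(abs(b-.05)<.02); print("tab h",np.median(P[k,2]),k.sum(), P[k,2].mean())
k=(a>.02)&(a<.11)&(abs(b)<.08);s=np.polyfit(a[k],q[k,2],1);print(k.sum(),s,np.arctan(s[0]))
k=(a>.125)&(a<.143)&(abs(b-.05)<.02)&(q[:,2]>-.02); print("tab h",np.median(P[k,2]),k.sum())
k=(a<-.02)&(a>-.11)&(abs(b)<.08); print("left h",P[k,2].mean())
k=(abs(a)<.4)&(P[:,2]<.02)&(abs(b)<.4); print("desk",np.median(P[k,2]))
E
python3 m2.py; python3 -c "
from h import *
print(R.from_quat(manip.sense()['tool_rot']).as_matrix().round(3))"
```

```text
hinge [ 0.6714 -0.1097  0.038 ] [ 0.5082 -0.0765  0.038 ] 0.1665543346389573
left pile edge [0.6974 0.0095 0.036 ] [0.5298 0.0419 0.036 ]
tab [ 0.5363 -0.2303  0.059 ] [ 0.4906 -0.2195  0.059 ] 0.04693342099832481
spine [ 0.5898 -0.0931  0.038 ] x [ 0.1997  0.9798 -0.    ] y [-0.9798  0.1997  0.    ] yaw of x from +Y -0.2010893380336379
L1 0.12201253396857484 -0.08490846211291984 [0.6974 0.0095 0.036 ]
L2 0.12033155842639044 0.08576931890890016 [0.5298 0.0419 0.036 ]
T1 -0.1450974450412698 0.02501713033909493 [ 0.5363 -0.2303  0.059 ]
T2 -0.143680536872461 0.07192915841129789 [ 0.4906 -0.2195  0.059 ]
nt1 -0.1463224337684182 -0.07595552789300711 [ 0.635  -0.2517  0.034 ]
nt2 -0.1462468655594332 -0.028224925258194384 [ 0.5883 -0.2421  0.034 ]
c1 -0.11729847773138656 -0.0856196903615955 [ 0.6503 -0.2251  0.055 ]
cb 0.13235354803482452 0.08671823919832725 [0.5313 0.0539 0.004 ]
cb2 -0.12967051488079132 0.08729255948651853 [ 0.4784 -0.2027  0.004 ]
[[-0.899  0.437 -0.001]
 [ 0.437  0.899 -0.002]
 [ 0.    -0.002 -1.   ]]Traceback (most recent call last):
  File "m2.py", line 13, in <module>
    k=(a>10)&(a<112)&(abs(b)<80)&(q[:,2]>-.01); s=np.polyfit(a[k],q[k,2],1); print("plane",k.sum(),s,np.arctan(s[0]))
                                                  ~~~~~~~~~~^^^^^^^^^^^^^^^
    raise TypeError("expected non-empty vector for x")
TypeError: expected non-empty vector for x
```

```bash
sed -i '/a>10)/d;/a>125)/d' m2.py; python3 m2.py | tail -4; cat > t.py <<'E'
# python3 t.py r_mm y_mm z_mm tilt_deg [retreat_mm] [roll]: tip target in book frame (right of spine = +r) -> remaining move in tool units
import sys
from h import *
np.set_printoptions(precision=4,suppress=True)
S=np.array([.5898,-.0931,0]);x=np.array([.1997,.9798,0]);y=np.array([-.9798,.1997,0]);L=.073
def rot(t):
    t=np.radians(t); z=np.array([0,0,-1])*np.sin(t)-y*np.cos(t); return np.stack([np.cross(x,z),x,z],1)
def rep(r,b,h,t,back=0):
    s=manip.sense(); Rc=R.from_quat(s["tool_rot"]).as_matrix(); Rt=rot(t)
    tip=S-r*1e-3*x+b*1e-3*y+[0,0,h*1e-3]; T=tip-(L+back*1e-3)*Rt[:,2]
    p=s["tcp_pos"]; c=p+L*Rc[:,2]-S
    print("t",s["t"],"tcp",p,"F",s["force"],"gap",s["finger_gap"],"q",s["q"])
    print("tip now r,y,z mm",-c@x*1e3,c@y*1e3,c[2]*1e3,"tilt",np.degrees(np.arcsin(-Rc[2,2])))
    print("target tcp",T,"dp now-axes",(Rc.T@(T-p))/.5,"dp target-axes",(Rt.T@(T-p))/.5,"rot",R.from_matrix(Rc.T@Rt).as_rotvec()/2/np.pi)
if __name__=="__main__": rep(*map(float,sys.argv[1:]))
E
python3 t.py 140 42 22 22 90; python3 -c "
from t import *
Rc=R.from_quat(manip.sense()['tool_rot']).as_matrix(); A=rot(90); print((R.from_matrix(Rc.T@A).as_rotvec()/2/np.pi))"
```

```text
1766 [0.1333 0.0028] 0.13254931259120545
tab h 0.05820855030096661 92
left h 0.03489874538539592
desk -0.0007540385537601058
t 0.1 tcp [0.2731 0.5616 0.303 ] F [-0.9086 -0.4193 -0.0333] gap 0.997613588824647 q [ 0.9395  0.5284  1.4338  0.      1.1814 -0.1785]
tip now r,y,z mm -578.1131558476789 441.117943963288 230.0223591742901 tilt 89.88795360400503
target tcp [ 0.3726 -0.1917  0.0831] dp now-axes [-0.8383 -1.2669  0.4421] dp target-axes [ 0.2221 -1.4365  0.6246] rot [-0.024  -0.1879 -0.0351]
[-0.0003 -0.0001 -0.0401]
```

```bash
python3 -m crank '[{"dp":[-0.0616,-0.0533,0],"delta_rot":[0,0,0],"fingers":-1},{"dp":[-0.0616,-0.0533,0],"delta_rot":[0,0,0],"fingers":-1},{"dp":[-0.0616,-0.0533,0],"delta_rot":[0,0,0],"fingers":-1},{"dp":[-0.0616,-0.0533,0],"delta_rot":[0,0,0],"fingers":-1},{"dp":[-0.0616,-0.0533,0],"delta_rot":[0,0,0],"fingers":-1},{"dp":[-0.0616,-0.0533,0],"delta_rot":[0,0,0],"fingers":-1},{"dp":[-0.0616,-0.0533,0],"delta_rot":[0,0,0],"fingers":-1},{"dp":[-0.0616,-0.0533,0],"delta_rot":[0,0,0],"fingers":-1},{"dp":[-0.0616,-0.0533,0],"delta_rot":[0,0,0],"fingers":-1},{"dp":[-0.0616,-0.0533,0],"delta_rot":[0,0,0],"fingers":-1},{"dp":[-0.0616,-0.0533,0],"delta_rot":[0,0,0],"fingers":-1}]'
python3 -m crank '[{"dp":[-0.0318,-0.0688,0],"delta_rot":[0,0,0],"fingers":-1},{"dp":[-0.0318,-0.0688,0],"delta_rot":[0,0,0],"fingers":-1},{"dp":[-0.0318,-0.0688,0],"delta_rot":[0,0,0],"fingers":-1},{"dp":[-0.0318,-0.0688,0],"delta_rot":[0,0,0],"fingers":-1},{"dp":[-0.0318,-0.0688,0],"delta_rot":[0,0,0],"fingers":-1},{"dp":[-0.0318,-0.0688,0],"delta_rot":[0,0,0],"fingers":-1},{"dp":[-0.0318,-0.0688,0],"delta_rot":[0,0,0],"fingers":-1},{"dp":[-0.0318,-0.0688,0],"delta_rot":[0,0,0],"fingers":-1},{"dp":[-0.0318,-0.0688,0],"delta_rot":[0,0,0],"fingers":-1},{"dp":[-0.0318,-0.0688,0],"delta_rot":[0,0,0],"fingers":-1},{"dp":[-0.0318,-0.0688,0],"delta_rot":[0,0,0],"fingers":-1}]'
python3 t.py 200 42 150 22
```

```text
t: 1.02
tcp_pos: [0.4499, 0.1483, 0.3038]
tool_rot: [0.224, 0.974, -0.0, -0.0]
force: [0.3, 0.3, -0.8]
finger_gap: -0.0
gripper_force: 0.0
t: 1.93
tcp_pos: [0.4409, -0.2684, 0.3036]
tool_rot: [0.225, 0.974, 0.0, -0.0]
force: [0.0, 0.1, -0.0]
finger_gap: 0.003
gripper_force: 0.0
t 1.9333 tcp [ 0.4409 -0.2684  0.3036] F [ 0.0093  0.0527 -0.0248] gap 0.0032523199210711677 q [-0.7636  0.3822  1.7028  0.0002  1.0573 -1.8812]
tip now r,y,z mm 201.41673096561897 110.95383663365769 230.64495335537674 tilt 89.9540301509168
target tcp [ 0.4424 -0.2672  0.1773] dp now-axes [-0.0018  0.0034  0.2526] dp target-axes [0.2332 0.003  0.0969] rot [-0.0238 -0.1879 -0.0354]
```

```bash
python3 -m crank '[{"dp":[0,0,0],"delta_rot":[0,0,-0.0134],"fingers":-1},{"dp":[0,0,0],"delta_rot":[0,0,-0.0134],"fingers":-1},{"dp":[0,0,0],"delta_rot":[0,0,-0.0133],"fingers":-1},{"dp":[0,0,0],"delta_rot":[0,-0.018,0],"fingers":-1},{"dp":[0,0,0],"delta_rot":[0,-0.018,0],"fingers":-1},{"dp":[0,0,0],"delta_rot":[0,-0.018,0],"fingers":-1},{"dp":[0,0,0],"delta_rot":[0,-0.018,0],"fingers":-1},{"dp":[0,0,0],"delta_rot":[0,-0.018,0],"fingers":-1},{"dp":[0,0,0],"delta_rot":[0,-0.018,0],"fingers":-1}]'
python3 t.py 200 42 150 22
```

```text
t: 2.68
tcp_pos: [0.4559, -0.2596, 0.3215]
tool_rot: [0.108, 0.948, -0.029, 0.298]
force: [0.3, 0.1, -0.9]
finger_gap: 0.004
gripper_force: 0.0
t 2.6833 tcp [ 0.4559 -0.2596  0.3215] F [ 0.3043  0.1137 -0.8754] gap 0.004283913651982959 q [-0.8914  0.2698  1.9828  0.7874  0.5317 -2.8552]
tip now r,y,z mm 190.33283369306082 56.30323365801051 261.57820054504776 tilt 55.183903422941555
target tcp [ 0.4424 -0.2672  0.1773] dp now-axes [ 0.1833 -0.0232  0.2235] dp target-axes [ 0.2761 -0.0201  0.0863] rot [-0.002  -0.0922 -0.0034]
```

```bash
sed -i 's/np.stack(\[np.cross(x,z),x,z\],1)/np.stack([-np.cross(x,z),-x,z],1)/' t.py
python3 -m crank '[{"dp":[0,0,0],"delta_rot":[0,0,0.0195],"fingers":-1},{"dp":[0,0,0],"delta_rot":[0,0,0.0195],"fingers":-1},{"dp":[0,0,0],"delta_rot":[0,0,0.0195],"fingers":-1},{"dp":[0,0,0],"delta_rot":[0,0,0.0195],"fingers":-1},{"dp":[0,0,0],"delta_rot":[0,0,0.0195],"fingers":-1},{"dp":[0,0,0],"delta_rot":[0,0,0.0195],"fingers":-1},{"dp":[0,0,0],"delta_rot":[0,0,0.0195],"fingers":-1},{"dp":[0,0,0],"delta_rot":[0,0,0.0195],"fingers":-1},{"dp":[0,0,0],"delta_rot":[0,0,0.0195],"fingers":-1},{"dp":[0,0,0],"delta_rot":[0,0,0.0195],"fingers":-1},{"dp":[0,0,0],"delta_rot":[0,0,0.0195],"fingers":-1},{"dp":[0,0,0],"delta_rot":[0,0,0.0195],"fingers":-1}]'
python3 t.py 200 42 150 22
```

```text
t: 3.68
tcp_pos: [0.4585, -0.2603, 0.3243]
tool_rot: [0.714, 0.632, 0.178, 0.242]
force: [-0.3, -0.4, 0.1]
finger_gap: 0.0
gripper_force: 0.0
t 3.6833 tcp [ 0.4585 -0.2603  0.3243] F [-0.2818 -0.3532  0.0763] gap 3.399107129317953e-05 q [-0.8876  0.268   1.9755  0.7804  0.5339 -1.3776]
tip now r,y,z mm 190.5980675739335 53.372238085338715 264.51702628650094 tilt 55.00687241828379
target tcp [ 0.4424 -0.2672  0.1773] dp now-axes [-0.0024 -0.1931  0.2244] dp target-axes [-0.2833  0.0198  0.0833] rot [-0.0748  0.0705  0.2553]
```

```bash

python3 -m crank '[{"dp":[0,0,0],"delta_rot":[0,0,0.0195],"fingers":-1},{"dp":[0,0,0],"delta_rot":[0,0,0.0195],"fingers":-1},{"dp":[0,0,0],"delta_rot":[0,0,0.0195],"fingers":-1},{"dp":[0,0,0],"delta_rot":[0,0,0.0195],"fingers":-1},{"dp":[0,0,0],"delta_rot":[0,0,0.0195],"fingers":-1},{"dp":[0,0,0],"delta_rot":[0,0,0.0195],"fingers":-1},{"dp":[0,0,0],"delta_rot":[0,0,0.0195],"fingers":-1},{"dp":[0,0,0],"delta_rot":[0,0,0.0195],"fingers":-1},{"dp":[0,0,0],"delta_rot":[0,0,0.0195],"fingers":-1},{"dp":[0,0,0],"delta_rot":[0,0,0.0195],"fingers":-1},{"dp":[0,0,0],"delta_rot":[0,0,0.0195],"fingers":-1},{"dp":[0,0,0],"delta_rot":[0,0,0.0195],"fingers":-1}]'
python3 -m crank '[{"dp":[0,0,0],"delta_rot":[0,0,0.016],"fingers":-1},{"dp":[0,0,0],"delta_rot":[0,0,0.016],"fingers":-1},{"dp":[0,0,0],"delta_rot":[0,0.0184,0],"fingers":-1},{"dp":[0,0,0],"delta_rot":[0,0.0184,0],"fingers":-1},{"dp":[0,0,0],"delta_rot":[0,0.0184,0],"fingers":-1},{"dp":[0,0,0],"delta_rot":[0,0.0184,0],"fingers":-1},{"dp":[0,0,0],"delta_rot":[0,0.0184,0],"fingers":-1}]'
python3 t.py 200 42 150 22
```

```text
t: 4.68
tcp_pos: [0.4585, -0.2603, 0.3243]
tool_rot: [0.954, -0.01, 0.294, 0.061]
force: [0.4, 0.4, 0.0]
finger_gap: -0.002
gripper_force: 0.0
t: 5.27
tcp_pos: [0.4617, -0.2529, 0.3223]
tool_rot: [0.889, -0.09, 0.448, 0.029]
force: [0.1, -0.1, -0.8]
finger_gap: -0.003
gripper_force: 0.0
t 5.2667 tcp [ 0.4617 -0.2529  0.3223] F [ 0.0919 -0.0737 -0.7824] gap -0.002971355039182261 q [-0.9782  0.3218  2.1386  1.6616  0.626  -0.6378]
tip now r,y,z mm 179.9943176359228 35.040210826270666 278.77242480488366 tilt 36.58973989283872
target tcp [ 0.4424 -0.2672  0.1773] dp now-axes [-0.2512  0.0438  0.146 ] dp target-axes [-0.2808  0.0357  0.0788] rot [-0.0043  0.0406 -0.003 ]
```

```bash

python3 -m crank '[{"dp":[0,0,0],"delta_rot":[-0.001,0.0102,-0.0008],"fingers":-1},{"dp":[0,0,0],"delta_rot":[-0.001,0.0102,-0.0008],"fingers":-1},{"dp":[0,0,0],"delta_rot":[-0.001,0.0102,-0.0008],"fingers":-1},{"dp":[0,0,0],"delta_rot":[-0.001,0.0102,-0.0008],"fingers":-1},{"dp":[-0.056,0.007,0.016],"delta_rot":[0,0,0],"fingers":-1},{"dp":[-0.056,0.007,0.016],"delta_rot":[0,0,0],"fingers":-1},{"dp":[-0.056,0.007,0.016],"delta_rot":[0,0,0],"fingers":-1},{"dp":[-0.056,0.007,0.016],"delta_rot":[0,0,0],"fingers":-1},{"dp":[-0.056,0.007,0.016],"delta_rot":[0,0,0],"fingers":-1},{"dp":[0,0,0],"delta_rot":[0,0,0],"fingers":-1}]'
python3 t.py 200 42 150 22;python3 t.py 200 42 22 22
```

```text
t: 6.1
tcp_pos: [0.4419, -0.2674, 0.1683]
tool_rot: [0.829, -0.087, 0.551, 0.05]
force: [-0.4, -0.9, -0.8]
finger_gap: -0.001
gripper_force: 0.0
t 6.1 tcp [ 0.4419 -0.2674  0.1683] F [-0.4308 -0.9124 -0.7732] gap -0.0012818128345288902 q [-1.1025  0.9153  2.3334  2.2666  1.2394 -1.6469]
tip now r,y,z mm 199.9417680206454 42.83522519608862 139.9879459859721 tilt 22.84982200655647
target tcp [ 0.4424 -0.2672  0.1773] dp now-axes [ 0.0169 -0.0009 -0.0062] dp target-axes [ 0.017  -0.0007 -0.006 ] rot [-0.0008  0.0024 -0.0017]
t 6.1 tcp [ 0.4419 -0.2674  0.1683] F [-0.4308 -0.9124 -0.7732] gap -0.0012818128345288902 q [-1.1025  0.9153  2.3334  2.2666  1.2394 -1.6469]
tip now r,y,z mm 199.9417680206454 42.83522519608862 139.9879459859721 tilt 22.84982200655647
target tcp [ 0.4424 -0.2672  0.0493] dp now-axes [-0.219   0.0022  0.0932] dp target-axes [-0.2203 -0.0007  0.0899] rot [-0.0008  0.0024 -0.0017]
```

```bash

python3 -m crank '[{"dp":[-0.055,0,0.023],"delta_rot":[0,0.001,0],"fingers":-1},{"dp":[-0.055,0,0.023],"delta_rot":[0,0.001,0],"fingers":-1},{"dp":[-0.055,0,0.023],"delta_rot":[0,0,0],"fingers":-1},{"dp":[0,0,0],"delta_rot":[0,0,0],"fingers":-1}]'
python3 t.py 200 42 22 22
python3 - <<'E'
from h import *
for n in("top","side","wrist"):
    m,I,d,P=shot(n); np.savez(f"{n}1.npz",I=I,d=d,P=P)
    if n=="top": a=cv2.resize(I[135:265,300:460],(640,520),interpolation=cv2.INTER_CUBIC); cv2.imwrite("pics/top1.png",a[...,::-1])
    if n=="wrist": cv2.imwrite("pics/wrist1.png",I[...,::-1])
E
```

```text
t: 6.43
tcp_pos: [0.4444, -0.2671, 0.0827]
tool_rot: [0.824, -0.083, 0.559, 0.053]
force: [0.7, -0.3, 0.3]
finger_gap: -0.004
gripper_force: 0.0
t 6.4333 tcp [ 0.4444 -0.2671  0.0827] F [ 0.7423 -0.3282  0.2654] gap -0.004083674908607235 q [-1.0989  1.1734  2.2873  2.3083  1.3988 -1.8176]
tip now r,y,z mm 199.14797503452945 39.92063716980073 55.626770478894336 tilt 21.736930276762646
target tcp [ 0.4424 -0.2672  0.0493] dp now-axes [-0.0633  0.0013  0.0211] dp target-axes [-0.0632  0.001   0.0214] rot [-0.0007 -0.0007 -0.0006]
```

View pics/top1.png

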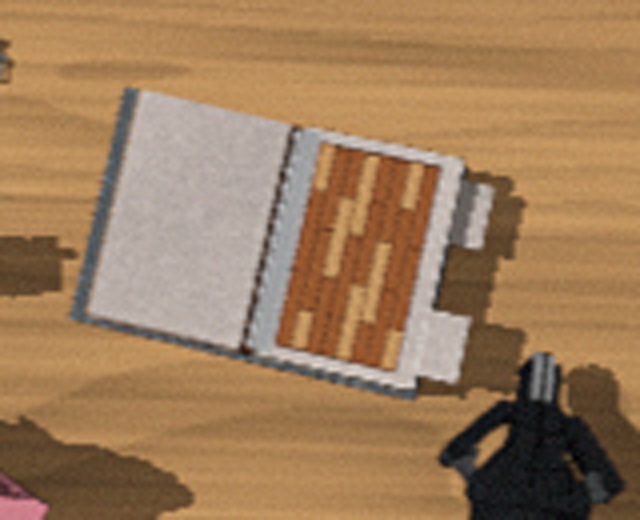

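View pics/wrist1.png

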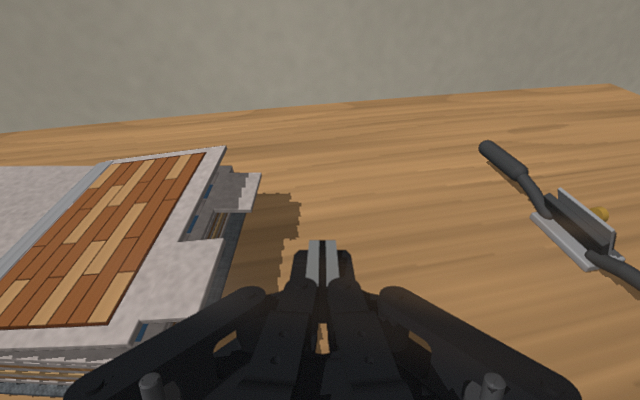

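```bash
python3 - <<'E'
s=open('t.py').read()
s=s.replace("def rot(t):","def rot(t,w=25):").replace("z=np.array([0,0,-1])*np.sin(t)-y*np.cos(t); return np.stack([-np.cross(x,z),-x,z],1)",
"w=np.radians(w); f=-y*np.cos(w)+x*np.sin(w); g=x*np.cos(w)+y*np.sin(w); z=np.array([0,0,-1])*np.sin(t)+f*np.cos(t); return np.stack([-np.cross(g,z),-g,z],1)")
s=s.replace("def rep(r,b,h,t,back=0)","def rep(r,b,h,t,w=25,back=0)").replace("rot(t)\n","rot(t,w)\n")
open('t.py','w').write(s)
E
python3 t.py 188 50 56 22; python3 t.py 188 50 21 22
```

```text
t 6.5833 tcp [ 0.4447 -0.2668  0.0902] F [ 0.162  -0.3738 -0.3438] gap 0.001670154284657457 q [-1.0987  1.1594  2.2939  2.3066  1.4021 -1.8169]
tip now r,y,z mm 198.90501344992038 39.45638248630026 63.73816466860181 tilt 21.267917050890084
target tcp [ 0.4375 -0.2831  0.0833] dp now-axes [-0.0156  0.0348 -0.0023] dp target-axes [-0.0209  0.0283 -0.015 ] rot [ 0.064  -0.002  -0.0254]
t 6.5833 tcp [ 0.4447 -0.2668  0.0902] F [ 0.162  -0.3738 -0.3438] gap 0.001670154284657457 q [-1.0987  1.1594  2.2939  2.3066  1.4021 -1.8169]
tip now r,y,z mm 198.90501344992038 39.45638248630026 63.73816466860181 tilt 21.267917050890084
target tcp [ 0.4375 -0.2831  0.0483] dp now-axes [-0.0809  0.0349  0.0231] dp target-axes [-0.0858  0.0283  0.0112] rot [ 0.064  -0.002  -0.0254]
```

```bash

python3 -m crank '[{"dp":[0,0.009,0],"delta_rot":[0.016,-0.0005,-0.0064],"fingers":-1},{"dp":[0,0.009,0],"delta_rot":[0.016,-0.0005,-0.0064],"fingers":-1},{"dp":[0,0.009,0],"delta_rot":[0.016,-0.0005,-0.0064],"fingers":-1},{"dp":[0,0.009,0],"delta_rot":[0.016,-0.0005,-0.0063],"fingers":-1},{"dp":[0,0,0],"delta_rot":[0,0,0],"fingers":-1},{"dp":[0,0,0],"delta_rot":[0,0,0],"fingers":-1}]'
python3 t.py 188 50 21 22
```

```text
t: 7.08
tcp_pos: [0.4441, -0.2862, 0.0914]
tool_rot: [0.823, 0.098, 0.555, -0.062]
force: [1.0, -0.3, 0.5]
finger_gap: 0.0
gripper_force: 0.0
t 7.0833 tcp [ 0.4441 -0.2862  0.0914] F [ 1.0197 -0.2529  0.5336] gap 0.00021762556930385435 q [-1.2163  1.0486  2.0902  1.6947  1.1858 -1.5744]
tip now r,y,z mm 190.0596955819797 42.736083474128854 63.97162628519272 tilt 22.036832588432354
target tcp [ 0.4375 -0.2831  0.0483] dp now-axes [-0.084  -0.0096  0.0216] dp target-axes [-0.084  -0.0091  0.0216] rot [0.0009 0.0001 0.0007]
```

```bash

python3 -m crank '[{"dp":[-0.028,-0.002,0.007],"delta_rot":[0,0,0],"fingers":-1},{"dp":[-0.028,-0.002,0.007],"delta_rot":[0,0,0],"fingers":-1},{"dp":[-0.028,-0.002,0.0072],"delta_rot":[0,0,0],"fingers":-1},{"dp":[0,0,0],"delta_rot":[0,0,0],"fingers":-1},{"dp":[0,0,0],"delta_rot":[0,0,0],"fingers":-1}]'
python3 t.py 139 50 22 22
```

```text
t: 7.5
tcp_pos: [0.4371, -0.2815, 0.0458]
tool_rot: [0.824, 0.096, 0.554, -0.067]
force: [0.0, -0.9, 0.3]
finger_gap: 0.001
gripper_force: 0.0
t 7.5 tcp [ 0.4371 -0.2815  0.0458] F [ 0.0368 -0.8729  0.3359] gap 0.001174474952597233 q [-1.229   1.1583  2.0735  1.7126  1.1962 -1.6625]
tip now r,y,z mm 186.50666265762916 50.70794362970855 18.313933093679 tilt 22.100259058195046
target tcp [ 0.4472 -0.2351  0.0493] dp now-axes [ 0.0218 -0.0857  0.0357] dp target-axes [ 0.0221 -0.0856  0.0357] rot [-0.0001  0.0003 -0.0007]
```

```bash

python3 -m crank '[{"dp":[0.004,-0.0172,0.0071],"delta_rot":[0,0,0],"fingers":-1},{"dp":[0.004,-0.0171,0.0071],"delta_rot":[0,0,0],"fingers":-1},{"dp":[0.004,-0.0171,0.0071],"delta_rot":[0,0,0],"fingers":-1},{"dp":[0.004,-0.0171,0.0071],"delta_rot":[0,0,0],"fingers":-1},{"dp":[0.004,-0.0171,0.0071],"delta_rot":[0,0,0],"fingers":-1},{"dp":[0,0,0],"delta_rot":[0,0,0],"fingers":-1}]'
python3 t.py 139 50 22 22
python3 - <<'E'
from h import *
for n in("top","wrist"):
    m,I,d,P=shot(n); np.savez(f"{n}2.npz",I=I,d=d,P=P)
    if n=="top": a=cv2.resize(I[145:255,305:445],(560,440),interpolation=cv2.INTER_CUBIC)
    if n=="wrist": b=I[:,:240] if 0 else cv2.resize(I,(640,400))
cv2.imwrite("pics/top2.png",a[...,::-1]);cv2.imwrite("pics/wrist2.png",b[...,::-1])
E
```

```text
t: 8.0
tcp_pos: [0.4469, -0.2336, 0.0479]
tool_rot: [0.824, 0.097, 0.554, -0.068]
force: [-0.2, -0.1, -0.0]
finger_gap: -0.004
gripper_force: 0.0
t 8.0 tcp [ 0.4469 -0.2336  0.0479] F [-0.1939 -0.1385 -0.027 ] gap -0.00432928123669056 q [-1.1574  1.1863  2.1492  1.8171  1.2249 -1.7685]
tip now r,y,z mm 137.29643415114933 50.78840018431785 20.414726928704088 tilt 22.14031103232227
target tcp [ 0.4472 -0.2351  0.0493] dp now-axes [ 0.0026  0.0031 -0.0012] dp target-axes [ 0.0026  0.0031 -0.0012] rot [-0.0007  0.0004 -0.0006]
```

View pics/top2.png

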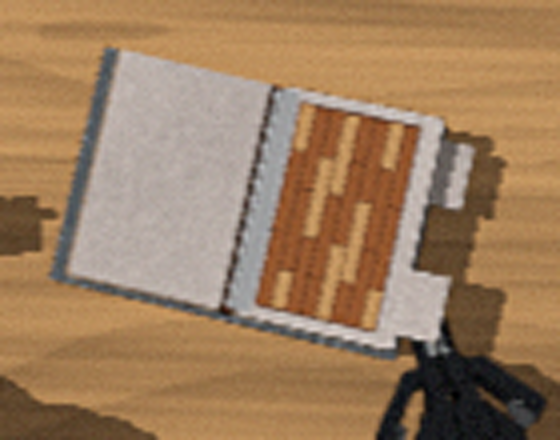

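```bash
python3 - <<'E'
from t import *
Rc=R.from_quat(manip.sense()["tool_rot"]).as_matrix()
W=[(137.3,20.4),(131.4,68.8),(112.9,111.9),(80.9,146),(39,167.2),(-7.5,172.8),(-53.1,162),(-92.3,136.4),(-120.4,98.8),(-134,54)]
for a,b in zip(W,W[1:]):
    d=-(b[0]-a[0])*x+np.array([0,0,b[1]-a[1]]); print(b,(Rc.T@d)/500/4)
E
```

```text
(131.4, 68.8) [ 0.0229 -0.0027 -0.008 ]
(112.9, 111.9) [ 0.0214 -0.0084 -0.0045]
(80.9, 146) [ 0.0183 -0.0145 -0.0001]
(39, 167.2) [ 0.0131 -0.019   0.0042]
(-7.5, 172.8) [ 0.0062 -0.0211  0.0081]
(-53.1, 162) [-0.0014 -0.0206  0.011 ]
(-92.3, 136.4) [-0.0088 -0.0177  0.0125]
(-120.4, 98.8) [-0.0152 -0.0127  0.0126]
(-134, 54) [-0.0197 -0.0061  0.0111]
```

View pics/wrist2.png

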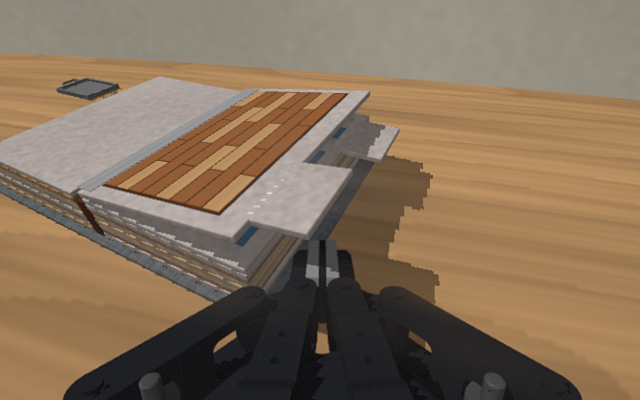

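The wrist view shows the fingertip at (322,240) under the top leaf's tab (300,195), with the next leaf still lying flat. I'll lift in stages.

```bash

python3 -m crank '[{"dp":[0.0229,-0.0027,-0.008],"delta_rot":[0,0,0],"fingers":-1},{"dp":[0.0229,-0.0027,-0.008],"delta_rot":[0,0,0],"fingers":-1},{"dp":[0.0229,-0.0027,-0.008],"delta_rot":[0,0,0],"fingers":-1},{"dp":[0.0229,-0.0027,-0.008],"delta_rot":[0,0,0],"fingers":-1}]'
python3 -m crank '[{"dp":[0.0214,-0.0084,-0.0045],"delta_rot":[0,0,0],"fingers":-1},{"dp":[0.0214,-0.0084,-0.0045],"delta_rot":[0,0,0],"fingers":-1},{"dp":[0.0214,-0.0084,-0.0045],"delta_rot":[0,0,0],"fingers":-1},{"dp":[0.0214,-0.0084,-0.0045],"delta_rot":[0,0,0],"fingers":-1},{"dp":[0,0,0],"delta_rot":[0,0,0],"fingers":-1}]'
python3 t.py 112.9 50 111.9 22
python3 - <<'E'
from h import *
m,I,d,P=shot("top"); a=cv2.resize(I[145:255,305:445],(560,440),interpolation=cv2.INTER_CUBIC)
m,I,d,P=shot("side"); b=cv2.resize(I[160:290,290:430],(474,440),interpolation=cv2.INTER_CUBIC)
c=np.hstack([a,b]); c=cv2.resize(c,(800,340)); cv2.imwrite("pics/s3.png",c[...,::-1])
E
```

```text
t: 8.43
tcp_pos: [0.4479, -0.2319, 0.0958]
tool_rot: [0.824, 0.096, 0.554, -0.065]
force: [0.1, -0.7, -1.9]
finger_gap: -0.001
gripper_force: 0.6
t: 8.85
tcp_pos: [0.4517, -0.2121, 0.1407]
tool_rot: [0.824, 0.097, 0.555, -0.066]
force: [-0.3, 0.3, -0.7]
finger_gap: -0.0
gripper_force: 0.0
t 8.85 tcp [ 0.4517 -0.2121  0.1407] F [-0.3404  0.3272 -0.6586] gap -3.374546174272603e-05 q [-1.1193  0.9675  2.2429  1.8133  1.2015 -1.6424]
tip now r,y,z mm 115.54374086706255 50.26612335588136 113.29814816490375 tilt 22.05833315869694
target tcp [ 0.4524 -0.2095  0.1392] dp now-axes [-0.0017 -0.0046  0.0036] dp target-axes [-0.0017 -0.0046  0.0036] rot [-0.0001  0.0002 -0.0001]
```

View pics/s3.png

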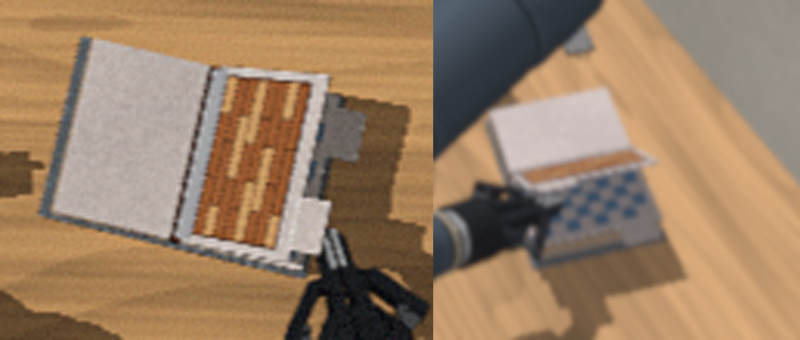

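```bash

python3 -m crank '[{"dp":[0.0164,-0.0166,0.0017],"delta_rot":[0,0,0],"fingers":-1},{"dp":[0.0164,-0.0166,0.0017],"delta_rot":[0,0,0],"fingers":-1},{"dp":[0.0164,-0.0166,0.0017],"delta_rot":[0,0,0],"fingers":-1},{"dp":[0.0164,-0.0166,0.0017],"delta_rot":[0,0,0],"fingers":-1},{"dp":[0.0127,-0.0184,0.0041],"delta_rot":[0,0,0],"fingers":-1},{"dp":[0.0127,-0.0184,0.0041],"delta_rot":[0,0,0],"fingers":-1},{"dp":[0.0127,-0.0184,0.0041],"delta_rot":[0,0,0],"fingers":-1},{"dp":[0.0127,-0.0184,0.0041],"delta_rot":[0,0,0],"fingers":-1}]'
python3 -m crank '[{"dp":[0.0061,-0.0205,0.0079],"delta_rot":[0,0,0],"fingers":-1},{"dp":[0.0061,-0.0205,0.0079],"delta_rot":[0,0,0],"fingers":-1},{"dp":[0.0061,-0.0205,0.0079],"delta_rot":[0,0,0],"fingers":-1},{"dp":[0.0061,-0.0205,0.0079],"delta_rot":[0,0,0],"fingers":-1},{"dp":[-0.0013,-0.0201,0.0107],"delta_rot":[0,0,0],"fingers":-1},{"dp":[-0.0013,-0.0201,0.0107],"delta_rot":[0,0,0],"fingers":-1},{"dp":[-0.0013,-0.0201,0.0107],"delta_rot":[0,0,0],"fingers":-1},{"dp":[-0.0013,-0.0201,0.0107],"delta_rot":[0,0,0],"fingers":-1},{"dp":[0,0,0],"delta_rot":[0,0,0],"fingers":-1}]'
python3 t.py -53 50 162 22
python3 - <<'E'
from h import *
m,I,d,P=shot("top"); a=cv2.resize(I[145:255,305:445],(560,440),interpolation=cv2.INTER_CUBIC)
m,I,d,P=shot("side"); b=cv2.resize(I[160:290,290:430],(474,440),interpolation=cv2.INTER_CUBIC)
c=np.hstack([a,b]); c=cv2.resize(c,(800,340)); cv2.imwrite("pics/s4.png",c[...,::-1])
E
```

```text
t: 9.62
tcp_pos: [0.4672, -0.1359, 0.189]
tool_rot: [0.824, 0.097, 0.554, -0.066]
force: [0.5, -0.3, -0.9]
finger_gap: 0.001
gripper_force: 0.6
t: 10.37
tcp_pos: [0.4849, -0.0464, 0.1837]
tool_rot: [0.824, 0.098, 0.554, -0.068]
force: [-1.1, 0.3, -0.1]
finger_gap: -0.003
gripper_force: 0.0
t 10.3667 tcp [ 0.4849 -0.0464  0.1837] F [-1.1035  0.3462 -0.1257] gap -0.0025755527315495072 q [-0.7067  0.9239  2.4226  2.2491  1.3083 -1.7388]
tip now r,y,z mm -53.66664747113245 51.028441476288165 156.1729897996551 tilt 22.172626043280676
target tcp [ 0.4856 -0.047   0.1893] dp now-axes [ 0.0108  0.0013 -0.0032] dp target-axes [ 0.0109  0.0013 -0.0032] rot [-0.0008  0.0005 -0.0003]
```

View pics/s4.png

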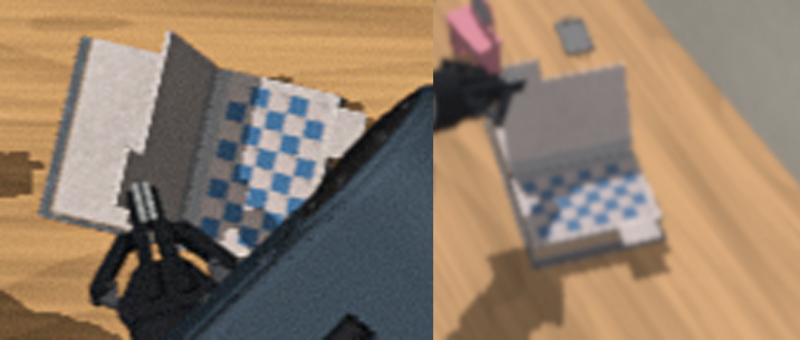

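```bash

python3 -m crank '[{"dp":[0.0146,0,0],"delta_rot":[0,-0.016,0],"fingers":-1},{"dp":[0.0146,0,0],"delta_rot":[0,-0.016,0],"fingers":-1},{"dp":[0.0146,0,0],"delta_rot":[0,-0.016,0],"fingers":-1},{"dp":[0.0146,0,0],"delta_rot":[0,-0.016,0],"fingers":-1},{"dp":[0,0,0],"delta_rot":[0,0,0],"fingers":-1}]'
python3 t.py -90 50 134 45;python3 t.py -116 50 98 45;python3 t.py -130 50 58 45
```

```text
t: 10.88
tcp_pos: [0.5009, -0.0459, 0.2106]
tool_rot: [0.912, 0.111, 0.391, -0.046]
force: [0.2, 0.2, 1.1]
finger_gap: 0.002
gripper_force: 0.0
t 10.8833 tcp [ 0.5009 -0.0459  0.2106] F [0.1865 0.2469 1.1269] gap 0.0015228310042216045 q [-0.5599  0.5598  2.2413  2.0142  0.6112 -1.1445]
tip now r,y,z mm -50.99126589607471 48.68916955766523 160.2042792420479 tilt 43.61061224477583
target tcp [ 0.5086 -0.007   0.1856] dp now-axes [-0.0129 -0.072   0.0585] dp target-axes [-0.0119 -0.0721  0.0587] rot [-0.0003 -0.0039  0.0008]
t 10.8833 tcp [ 0.5009 -0.0459  0.2106] F [0.1865 0.2469 1.1269] gap 0.0015228310042216045 q [-0.5599  0.5598  2.2413  2.0142  0.6112 -1.1445]
tip now r,y,z mm -50.99126589607471 48.68916955766523 160.2042792420479 tilt 43.61061224477583
target tcp [0.5138 0.0185 0.1496] dp now-axes [-0.0496 -0.1192  0.1242] dp target-axes [-0.0472 -0.1192  0.1251] rot [-0.0003 -0.0039  0.0008]
t 10.8833 tcp [ 0.5009 -0.0459  0.2106] F [0.1865 0.2469 1.1269] gap 0.0015228310042216045 q [-0.5599  0.5598  2.2413  2.0142  0.6112 -1.1445]
tip now r,y,z mm -50.99126589607471 48.68916955766523 160.2042792420479 tilt 43.61061224477583
target tcp [0.5166 0.0322 0.1096] dp now-axes [-0.0993 -0.1447  0.188 ] dp target-axes [-0.0954 -0.1446  0.19  ] rot [-0.0003 -0.0039  0.0008]
```

```bash

python3 -m crank '[{"dp":[-0.0032,-0.018,0.0146],"delta_rot":[0,0,0],"fingers":-1},{"dp":[-0.0032,-0.018,0.0146],"delta_rot":[0,0,0],"fingers":-1},{"dp":[-0.0032,-0.018,0.0146],"delta_rot":[0,0,0],"fingers":-1},{"dp":[-0.0032,-0.018,0.0146],"delta_rot":[0,0,0],"fingers":-1},{"dp":[-0.0092,-0.0118,0.0164],"delta_rot":[0,0,0],"fingers":-1},{"dp":[-0.0092,-0.0118,0.0164],"delta_rot":[0,0,0],"fingers":-1},{"dp":[-0.0092,-0.0118,0.0164],"delta_rot":[0,0,0],"fingers":-1},{"dp":[-0.0092,-0.0118,0.0164],"delta_rot":[0,0,0],"fingers":-1}]'
python3 -m crank '[{"dp":[-0.0124,-0.0064,0.016],"delta_rot":[0,0,0],"fingers":-1},{"dp":[-0.0124,-0.0064,0.016],"delta_rot":[0,0,0],"fingers":-1},{"dp":[-0.0124,-0.0064,0.016],"delta_rot":[0,0,0],"fingers":-1},{"dp":[-0.0124,-0.0064,0.016],"delta_rot":[0,0,0],"fingers":-1},{"dp":[0,0,0],"delta_rot":[0,0,0],"fingers":-1}]'
python3 t.py -128 50 50 45
python3 t.py -115 50 46 45
cat > look.py <<'E'
from t import *
m,I,d,P=shot("top"); Q=P.reshape(-1,3); q=Q-S; a=-q@x;b=q@y
H=lambda r0,r1,y0,y1:(a>r0)&(a<r1)&(b>y0)&(b<y1)
k=H(-.115,-.02,-.08,.01)&(q[:,2]>.02)&(q[:,2]<.12); s=np.polyfit(-a[k],q[k,2],1); print("left leaf slope rad",np.arctan(s[0]),"z@0",s[1],k.sum())
k=H(.02,.11,-.08,.08)&(q[:,2]<.06); s=np.polyfit(a[k],q[k,2],1); print("right slope",s,k.sum(), "mean z",q[k,2].mean())
k=H(-.143,-.125,.03,.07); print("left tab z median",np.median(q[k,2]))
c=cv2.resize(I[125:275,250:450],(800,600),interpolation=cv2.INTER_CUBIC); cv2.imwrite(f"pics/look{int(manip.sense()['t']*100)}.png",c[...,::-1])
E
python3 look.py
```

```text
t: 11.55
tcp_pos: [0.5107, 0.0187, 0.1453]
tool_rot: [0.914, 0.108, 0.389, -0.048]
force: [-0.2, -0.5, 1.1]
finger_gap: 0.002
gripper_force: 0.3
t: 11.97
tcp_pos: [0.5128, 0.0329, 0.104]
tool_rot: [0.914, 0.108, 0.387, -0.049]
force: [-0.2, 0.6, -0.0]
finger_gap: 0.002
gripper_force: 0.0
t 11.9667 tcp [0.5128 0.0329 0.104 ] F [-0.2276  0.6254 -0.0184] gap 0.0015579038681298014 q [-0.3329  0.872   2.2624  2.5616  0.7953 -1.5573]
tip now r,y,z mm -130.64204558898666 53.25615963946549 53.25901746127657 tilt 44.08431171451438
target tcp [0.5162 0.0303 0.1016] dp now-axes [0.0002 0.0068 0.0072] dp target-axes [0.0003 0.0067 0.0072] rot [-0.0009 -0.0025 -0.0004]
t 11.9667 tcp [0.5128 0.0329 0.104 ] F [-0.2276  0.6254 -0.0184] gap 0.0015579038681298014 q [-0.3329  0.872   2.2624  2.5616  0.7953 -1.5573]
tip now r,y,z mm -130.64204558898666 53.25615963946549 53.25901746127657 tilt 44.08431171451438
target tcp [0.5136 0.0175 0.0976] dp now-axes [-0.0131  0.0304  0.0047] dp target-axes [-0.0131  0.0303  0.0051] rot [-0.0009 -0.0025 -0.0004]
left leaf slope rad 0.06123427116711032 z@0 0.03877776405669223 890
right slope [0.0011 0.0355] 1032 mean z 0.035555111414065595
left tab z median nan
  return _methods._mean(a, axis=axis, dtype=dtype,
  ret = ret.dtype.type(ret / rcount)
```

```bash

python3 -m crank '[{"dp":[-0.0029,0,0.0028],"delta_rot":[0,0,0],"fingers":-1},{"dp":[-0.0029,0,0.0028],"delta_rot":[0,0,0],"fingers":-1},{"dp":[-0.0029,0,0.0028],"delta_rot":[0,0,0],"fingers":-1},{"dp":[-0.0022,0,0.0021],"delta_rot":[0,0,0],"fingers":-1},{"dp":[0,0,0],"delta_rot":[0,0,0],"fingers":-1},{"dp":[0,0,0],"delta_rot":[0,0,0],"fingers":-1},{"dp":[0,0,0],"delta_rot":[0,0,0],"fingers":-1}]'
python3 t.py -130 53 45 44; python3 look.py 2>&1 | head -3
```

```text
t: 12.6
tcp_pos: [0.5139, 0.0334, 0.0988]
tool_rot: [0.914, 0.108, 0.388, -0.049]
force: [-0.5, -0.0, 0.4]
finger_gap: -0.004
gripper_force: 0.0
t 12.6 tcp [0.5139 0.0334 0.0988] F [-0.4817 -0.0108  0.4052] gap -0.0036143290458256977 q [-0.3315  0.8879  2.26    2.57    0.8095 -1.5684]
tip now r,y,z mm -131.3464406081121 52.17381960313625 48.21049061594897 tilt 43.91993247576357
target tcp [0.5128 0.0326 0.0957] dp now-axes [-0.0062  0.0009  0.0026] dp target-axes [-0.0062  0.0009  0.0026] rot [-0.0009 -0.0002 -0.0002]
left leaf slope rad 0.022585136916928667 z@0 0.03920559652510644 772
right slope [0.0019 0.0355] 928 mean z 0.035662695030141196
left tab z median 0.6619685777828318
```

```bash

python3 -m crank '[{"dp":[-0.0015,0,0.0014],"delta_rot":[0,0,0],"fingers":-1},{"dp":[-0.0015,0,0.0014],"delta_rot":[0,0,0],"fingers":-1},{"dp":[0,0,0],"delta_rot":[0,0,0],"fingers":-1},{"dp":[0,0,0],"delta_rot":[0,0,0],"fingers":-1}]'
python3 -m crank '[{"dp":[-0.0015,0,0.0014],"delta_rot":[0,0,0],"fingers":-1},{"dp":[0,0,0],"delta_rot":[0,0,0],"fingers":-1},{"dp":[0,0,0],"delta_rot":[0,0,0],"fingers":-1}]'
python3 t.py -130 53 45 44; python3 look.py 2>&1 | head -3
```

```text
t: 12.98
tcp_pos: [0.5138, 0.0334, 0.0966]
tool_rot: [0.914, 0.108, 0.388, -0.049]
force: [-0.1, 0.5, 0.4]
finger_gap: -0.001
gripper_force: 0.2
t: 13.23
tcp_pos: [0.5138, 0.0334, 0.0961]
tool_rot: [0.914, 0.108, 0.389, -0.049]
force: [-1.1, -0.6, 4.4]
finger_gap: 0.002
gripper_force: 2.4
t 13.2333 tcp [0.5138 0.0334 0.0961] F [-1.1488 -0.5579  4.3635] gap 0.0016044340456042273 q [-0.3315  0.8966  2.2601  2.5745  0.8183 -1.5748]
tip now r,y,z mm -131.455985361225 52.16600726802911 45.525496005128964 tilt 43.84726119421803
target tcp [0.5128 0.0326 0.0957] dp now-axes [-0.0023  0.0011 -0.0013] dp target-axes [-0.0023  0.0011 -0.0012] rot [-0.0009 -0.0004 -0.0003]
left leaf slope rad -0.002466056390926158 z@0 0.03942535486684514 703
right slope [0.0009 0.0356] 868 mean z 0.03568661661862346
left tab z median 0.6635524829689181
```

```bash

python3 -m crank '[{"dp":[-0.001,0,0.001],"delta_rot":[0,0,0],"fingers":-1},{"dp":[0,0,0],"delta_rot":[0,0,0],"fingers":-1},{"dp":[0,0,0],"delta_rot":[0,0,0],"fingers":-1}]'
python3 -m crank '[{"dp":[0.006,0,-0.006],"delta_rot":[0,0,0],"fingers":-1},{"dp":[0.03,0,-0.03],"delta_rot":[0,0,0],"fingers":-1},{"dp":[0.04,0,-0.04],"delta_rot":[0,0,0],"fingers":-1},{"dp":[0.04,0,-0.04],"delta_rot":[0,0,0],"fingers":-1},{"dp":[0.04,0,-0.04],"delta_rot":[0,0,0],"fingers":-1},{"dp":[0.04,0,-0.04],"delta_rot":[0,0,0],"fingers":-1},{"dp":[0,0,-0.05],"delta_rot":[0,0,0],"fingers":-1},{"dp":[0,0,-0.05],"delta_rot":[0,0,0],"fingers":-1},{"dp":[0,0,0],"delta_rot":[0,0,0],"fingers":-1},{"dp":[0,0,0],"delta_rot":[0,0,0],"fingers":-1}]'
python3 t.py -130 53 45 44|head -2; python3 look.py; mv pics/look*.png /tmp/ ; cp /tmp/look14*.png pics/final.png; ls /tmp/look*
```

```text
t: 13.53
tcp_pos: [0.5138, 0.0335, 0.0959]
tool_rot: [0.913, 0.108, 0.389, -0.049]
force: [-1.8, -1.7, 9.1]
finger_gap: -0.003
gripper_force: 4.3
t: 14.37
tcp_pos: [0.4761, 0.0231, 0.2688]
tool_rot: [0.914, 0.108, 0.389, -0.048]
force: [0.8, -0.1, 0.1]
finger_gap: -0.001
gripper_force: 0.0
t 14.3667 tcp [0.4761 0.0231 0.2688] F [ 0.8419 -0.1495  0.0778] gap -0.0011155010135748223 q [-0.4029  0.3689  2.2725  1.9516  0.4846 -0.8995]
tip now r,y,z mm -113.6595596338092 87.06111170010203 218.19280541601657 tilt 43.900540112054344
left leaf slope rad 0.002265234637749988 z@0 0.03913496446108224 997
right slope [-0.0003  0.0356] 1704 mean z 0.03561906969270951
left tab z median 0.03907085944949862
/tmp/look1201.png
/tmp/look1265.png
/tmp/look1328.png
/tmp/look1441.png
```

View pics/final.png

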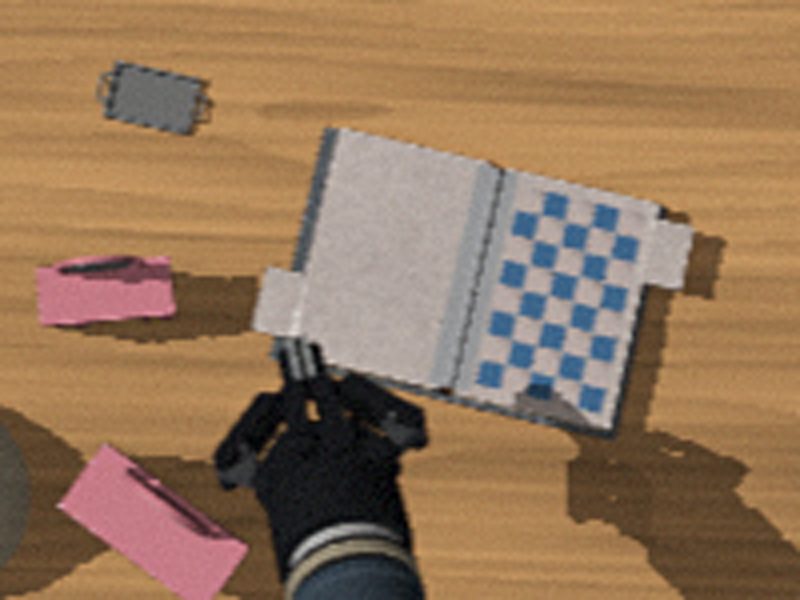

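The final view shows the leaf flat on the left pile with its tab at (280,300). The tiled next leaf is showing, the surroundings are in place, and the tool is clear.

```bash
python3 -c "
from station import manip
print(manip.sign_off())"
```

```text
the job is handed in; nothing more can be done
None
```

The top leaf is turned over the spine and pressed flat on the left-hand pile, within about 0.002 rad in the last depth reading. The tiled next leaf is lying flat, the book and nearby things look unmoved, and the job was handed in at about 14.4 s; one risk is that joint 6 read -2.855 against its -2.85 limit early on.

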